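Transfer a series of corrosion vials to the other rack in reverse order

ROBOT

A 7-joint arm with a two-finger parallel gripper is mounted at the origin on the work surface. World frame = base frame: x ahead of the robot, y to its left, z up, the work surface at z = 0. Lengths are in m, angles in rad, forces in N, time in s.
With the tool pointing down it reaches from about 0.4 to 0.875 m from the base axis. Payload 19.3 kg.
Tool frame: the origin (TCP) lies at the very end of the fingers, on their centre line; the grasp point (between the pads) lies 19 mm behind it; z points along the fingers, y is the direction in which the jaws open and shut (so a half turn about z gives the same grasp; the last joint's range is limited). The gripper opens to 85 mm and grips with 20 to 120 N. Pads are 22 mm wide; open, the fingers measure 114 mm over their backs; the gripper's body (76 mm by 85 mm) begins 54 mm behind the grasp point. The pads swing forward as they close: fully open they stand 13 mm farther back than shut.
Start: joints at [-1.238, 0.521, -0.036, 1.599, 0.021, 1.021, -0.113], TCP at [0.245, 0.575, 0.231] pointing down, gripper open.
Joint ranges: [-2.91, 2.91], [-0.3, 2.13], [-1.5, 1.42], [0.17, 2.43], [-1.26, 4.41], [0.16, 1.93], [-2.52, 2.52]. Speed limits (rad/s): [1.89, 1.89, 2.39, 2.39, 3.01, 3.01, 3.01].

INTERFACE

Orientations are given as [roll, pitch, yaw] about the fixed x, y, z axes, in that order (R = Rz(yaw) Ry(pitch) Rx(roll)).
In Python, from workcell import telemetry, imaging, ticket gives the robot as it stands.
- The arm moves only by the tool carry_out, never from a script. Its argument "series" is a list of rows, each a list of 7 numbers: the shift along the tool's x, y, z in m, then the turn, a rotation vector about the tool's x, y, z in rad, then the closure in counts, from 0 (fully open) to 255 (shut). In form: [[tx, ty, tz, ax, ay, az, jaw], ...]. A call has 1 to 10 rows; each row is the pose to reach, as a shift and turn from the pose commanded when the call began, along the tool's axes at that moment; what a row does not reach only later rows make up. A row lasts 1/8 s, in which the tool goes at most 62.5 mm and 10.7 degrees, less where a joint would pass 70% of its speed; a pose out of reach is approached as far as the arm can. A call with a gripper value outside its range is refused whole. The fingers move at their own pace and stop on an object; "force" is the grip in N (left out, the last holds). Time passes only in rows, so rows that repeat a pose let the fingers close. It gives the time, the measured TCP pose, the force and the opening at its end, in the units of the state.
- telemetry.observe(): the state, without advancing time (a new reading comes with each control period).
- imaging.grab_frame(name): name is "side" or "top" or "wrist"; returns (picture, depth): 384x512x3 uint8, blue, green, red; 384x512 float32, m along the optical axis (not along the pixel's ray), 0 where there is no reading.
- imaging.camera_info(name): a dict with "mtx" (3x3 intrinsics, pixels), "extrinsics" (4x4, takes a point from camera to world coordinates); the wrist camera has in their place "hand_eye" (4x4, takes a point from camera to tool coordinates, whose origin is the TCP and whose axes are the flange's). Camera axes: x right, y down, z forward; pixel columns grow to the right and rows downward; lengths in m; the calibration is good to about 2 mm. A picture is of the moment at which its call begins: read the wrist's pose just before it. camera_info takes no time and is no camera call.
- ticket.job_done(): hands the job in, once; it reports no verdict.
The state is a dict: "clock": time; "qpos": joint angles; "qd": joint speeds; "joint_efforts": joint torques, N m; "position": TCP position; "tool_rot": TCP orientation; "force": force on the tool from outside, world axes, zero at the start; "moment": the same for the moment, N m; "grip_width": finger opening in m.
Only numpy, scipy, OpenCV 4.12 (cv2) and the standard library are available. Lean on these libraries where they do the work, as an engineer would, in place of code of your own. Each camera call takes 0.05 s, during which the arm holds its last target.

TASK

Move the four stoppered specimen vials from the cups of the white carrier into the four compartments of the empty grey rack in reverse order: the vial that stands nearest the carrier's black tab goes into the compartment farthest from the rack's black tab, the second nearest into the second farthest, and so on. Leave every vial standing upright on the floor of its own compartment; they are glass, so never tip or drop them, and leave the beaker, wash bottle and mortar where they are.

Things in the scene. Friction and masses are not known exactly. Their poses are not given: they have to be found in the camera images.
- carrier: Source carrier, fixed at any yaw: white base plate 66 (x) x 228 (y) x 8 mm with a flat black tab (34 mm square, 8 mm high) sticking out of its +y end. Origin: centre of its underside, on the bench. Four white cups stand on it in a row at x = 0, y = +84 (next to the tab), +28, -28, -84 mm, each holding one vial. Beaker, bottle and mortar (at most 150 mm tall) stand 40 mm or more clear.
- rack: Destination rack, empty, fixed at any yaw: one-piece grey plastic, 60 (x) x 228 (y) mm, with the same black tab (34 mm square) sticking out of its +y end. Origin: centre of its underside, on the bench. Four compartments 52 mm square inside, centres at x = 0, y = +84 (next to the tab), +28, -28, -84 mm; floor 8 mm and wall tops 26 mm above the origin; walls 4 mm thick.
- vial_a: Short wide specimen vial: clear glass cylinder 36 mm diameter, 52 mm high, flat black rubber stopper 12 mm high; 64 mm in all, about 90 g. Origin: centre of its underside, z up its axis, round all over so its yaw means nothing.
- vial_b: Tall slim specimen vial: clear glass cylinder 26 mm diameter, 76 mm high, flat black rubber stopper 14 mm high; 90 mm in all, about 60 g. Origin: centre of its underside, z up its axis, round all over so its yaw means nothing.
- vial_c: Specimen vial with a stub of tubing: clear glass cylinder 30 mm diameter, 56 mm high, black rubber stopper 12 mm high with a white upright tube 8 mm thick and 24 mm long on its centre; 92 mm in all, about 70 g. Origin: centre of its underside, z up its axis, round all over so its yaw means nothing.
- vial_d: Specimen vial with a ball knob: clear glass cylinder 30 mm diameter, 60 mm high, closed by a white ceramic ball knob 22 mm diameter on a thin neck; 85 mm in all, about 70 g. Origin: centre of its underside, z up its axis, round all over so its yaw means nothing.
- cup_a: White square cup fixed on the carrier, 54 mm outside, 48 mm inside, 20 mm high, floor 3 mm thick (rim 28 mm, inner floor 11 mm above the bench). All four look alike; this is the one in which vial_a stands at the start, up to 4 mm off centre. Origin: centre of its underside. It never moves.
- cup_b: White square cup fixed on the carrier, 54 mm outside, 48 mm inside, 20 mm high, floor 3 mm thick (rim 28 mm, inner floor 11 mm above the bench). All four look alike; this is the one in which vial_b stands at the start, up to 4 mm off centre. Origin: centre of its underside. It never moves.
- cup_c: White square cup fixed on the carrier, 54 mm outside, 48 mm inside, 20 mm high, floor 3 mm thick (rim 28 mm, inner floor 11 mm above the bench). All four look alike; this is the one in which vial_c stands at the start, up to 4 mm off centre. Origin: centre of its underside. It never moves.
- cup_d: White square cup fixed on the carrier, 54 mm outside, 48 mm inside, 20 mm high, floor 3 mm thick (rim 28 mm, inner floor 11 mm above the bench). All four look alike; this is the one in which vial_d stands at the start, up to 4 mm off centre. Origin: centre of its underside. It never moves.
Mind the look-alikes: they are no part of the job. What is shaped like the vial_c but blue or purple is not meant. Leave any yellow look-alike of the vial_a alone.

How it is judged:
At the end, for the whole second after the job is handed in: Each vial stands in the rack compartment mirroring its starting cup (carrier y +84 to rack y -84, +28 to -28, -28 to +28, -84 to +84 mm), within 15 mm of its centre in x and y, underside 4 to 13 mm above the rack's underside, tilted under 0.12 rad, released, at rest (((y of cup_a in the frame of carrier between 0.064 and 0.104 m and y of vial_a in the frame of rack between -0.099 and -0.069 m) or (y of cup_a in the frame of carrier between 0.008 and 0.048 m and y of vial_a in the frame of rack between -0.043 and -0.013 m) or (y of cup_a in the frame of carrier between -0.048 and -0.008 m and y of vial_a in the frame of rack between 0.013 and 0.043 m) or (y of cup_a in the frame of carrier between -0.104 and -0.064 m and y of vial_a in the frame of rack between 0.069 and 0.099 m)) and x of vial_a in the frame of rack between -0.015 and 0.015 m and z of vial_a in the frame of rack between 0.004 and 0.013 m and angle between each of vial_a, vial_b, vial_c, vial_d's own z axis and vertical below 0.12 rad and linear speed of each of vial_a, vial_b, vial_c, vial_d below 0.02 m/s and contact force between the fingers and vial_a below 0.1 N and ((y of cup_b in the frame of carrier between 0.064 and 0.104 m and y of vial_b in the frame of rack between -0.099 and -0.069 m) or (y of cup_b in the frame of carrier between 0.008 and 0.048 m and y of vial_b in the frame of rack between -0.043 and -0.013 m) or (y of cup_b in the frame of carrier between -0.048 and -0.008 m and y of vial_b in the frame of rack between 0.013 and 0.043 m) or (y of cup_b in the frame of carrier between -0.104 and -0.064 m and y of vial_b in the frame of rack between 0.069 and 0.099 m)) and x of vial_b in the frame of rack between -0.015 and 0.015 m and z of vial_b in the frame of rack between 0.004 and 0.013 m and contact force between the fingers and vial_b below 0.1 N and ((y of cup_c in the frame of carrier between 0.064 and 0.104 m and y of vial_c in the frame of rack between -0.099 and -0.069 m) or (y of cup_c in the frame of carrier between 0.008 and 0.048 m and y of vial_c in the frame of rack between -0.043 and -0.013 m) or (y of cup_c in the frame of carrier between -0.048 and -0.008 m and y of vial_c in the frame of rack between 0.013 and 0.043 m) or (y of cup_c in the frame of carrier between -0.104 and -0.064 m and y of vial_c in the frame of rack between 0.069 and 0.099 m)) and x of vial_c in the frame of rack between -0.015 and 0.015 m and z of vial_c in the frame of rack between 0.004 and 0.013 m and contact force between the fingers and vial_c below 0.1 N and ((y of cup_d in the frame of carrier between 0.064 and 0.104 m and y of vial_d in the frame of rack between -0.099 and -0.069 m) or (y of cup_d in the frame of carrier between 0.008 and 0.048 m and y of vial_d in the frame of rack between -0.043 and -0.013 m) or (y of cup_d in the frame of carrier between -0.048 and -0.008 m and y of vial_d in the frame of rack between 0.013 and 0.043 m) or (y of cup_d in the frame of carrier between -0.104 and -0.064 m and y of vial_d in the frame of rack between 0.069 and 0.099 m)) and x of vial_d in the frame of rack between -0.015 and 0.015 m and z of vial_d in the frame of rack between 0.004 and 0.013 m and contact force between the fingers and vial_d below 0.1 N); the robot touches nothing.
It fails at once if a vial is tipped over (more than 45 degrees) (angle between any of vial_a, vial_b, vial_c, vial_d's own z axis and vertical above 0.785 rad).
It fails at once if a vial is dropped (falls free of the fingers faster than 0.8 m/s, a drop of about 35 mm or more) ((linear speed of vial_a above 0.8 m/s and contact force between the fingers and vial_a below 0.05 N) or (linear speed of vial_b above 0.8 m/s and contact force between the fingers and vial_b below 0.05 N) or (linear speed of vial_c above 0.8 m/s and contact force between the fingers and vial_c below 0.05 N) or (linear speed of vial_d above 0.8 m/s and contact force between the fingers and vial_d below 0.05 N)).
It fails at once if the beaker, wash bottle or mortar is pushed more than 30 mm or tipped (distance of any of beaker, wash_bottle, mortar from where it was at the start of the episode above 0.03 m or angle between any of beaker, wash_bottle, mortar's own z axis and vertical above 0.5 rad).
It also fails if it takes over 128 s, if anything falls off the work surface, if the arm or the gripper's body presses on something with over 40 N, if the wrist force passes 120 N, or if a joint passes its speed limit or range.

## Working session

There is one attempt and no reset: what is moved stays moved. The work goes in short steps, Python scripts to look and compute and a tool call to move; the robot and the scene stay as the last step left them, time stands still between calls to the robot, and variables do not carry over. Pictures are saved under pics/ and viewed, and the job is handed in when it is done.

Besides the shell and the picture viewer there is one more tool, called after ">>>" by a JSON object that holds its "method" and its "body", one argument or row to a line. carry_out: Moves the arm, as the interface text tells. Its arguments: {"type":"object","properties":{"series":{"type":"array"},"force":{"type":"number"}},"required":["series"]}

```bash
ls; mkdir -p pics; python3 - <<'E'
from workcell import telemetry, imaging
import cv2, numpy as np
print(telemetry.observe())
for n in ["side","top","wrist"]:
    p,d=imaging.grab_frame(n); cv2.imwrite(f"pics/{n}0.png",p); np.save(f"pics/{n}0.npy",d); print(n,imaging.camera_info(n))
E
```

```text
pics
{'clock': 0.0, 'qpos': array([-1.23821322,  0.52205395, -0.03635734,  1.5999721 ,  0.02117939,
        1.02107315, -0.11283742]), 'qd': array([-1.24626000e-03, -1.40945474e-04, -5.09127697e-04,  5.59050040e-04,
        7.31005894e-05, -1.38612227e-03, -4.44286628e-04]), 'joint_efforts': array([-1.21416757e-03, -9.27098036e+01,  1.97856970e+00, -3.69934273e+01,
        1.77064352e-02,  7.92342005e-03, -1.08754730e-04]), 'position': array([0.24487398, 0.57468706, 0.23071335]), 'tool_rot': array([-3.14047076e+00,  4.58477079e-05,  2.73877671e+00]), 'force': array([ 0.03865964, -0.50415416, -1.32893661]), 'moment': array([ 0.01217741, -0.0026984 , -0.03611237]), 'grip_width': 0.0851608481777866}
side {'mtx': array([[412.29698768,   0.        , 253.98368154],
       [  0.        , 412.29698768, 194.35566317],
       [  0.        ,   0.        ,   1.        ]]), 'extrinsics': array([[-0.96091187, -0.18392422,  0.20693054,  0.37485078],
       [-0.27667653,  0.66474714, -0.69394621,  0.62887684],
       [-0.00992297, -0.72407398, -0.68965093,  0.64732572],
       [ 0.        ,  0.     
[... 283 characters left out ...]
[-0.99657129,  0.07971515, -0.0221623 ,  0.01221985],
       [ 0.00539938, -0.20463032, -0.97882444,  0.84873037],
       [ 0.        ,  0.        ,  0.        ,  1.        ]])}
wrist {'mtx': array([[323.42551788,   0.        , 252.67106162],
       [  0.        , 323.42551788, 187.43064122],
       [  0.        ,   0.        ,   1.        ]]), 'hand_eye': array([[-1.58069360e-04, -9.57959188e-01, -2.86904461e-01,
         7.30512223e-02],
       [ 9.99999539e-01,  1.20271148e-04, -9.52526625e-04,
         1.28102419e-04],
       [ 9.46987961e-04, -2.86904480e-01,  9.57958727e-01,
        -1.42844197e-01],
       [ 0.00000000e+00,  0.00000000e+00,  0.00000000e+00,
         1.00000000e+00]])}
```

View pics/top0.png

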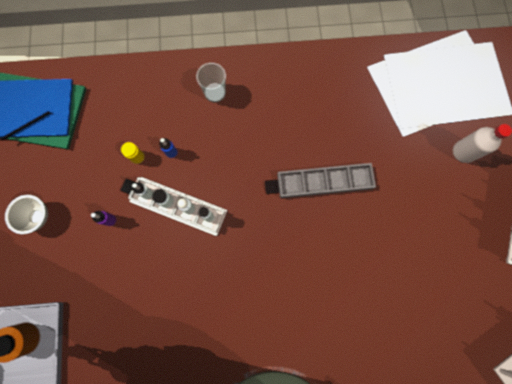

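View pics/side0.png

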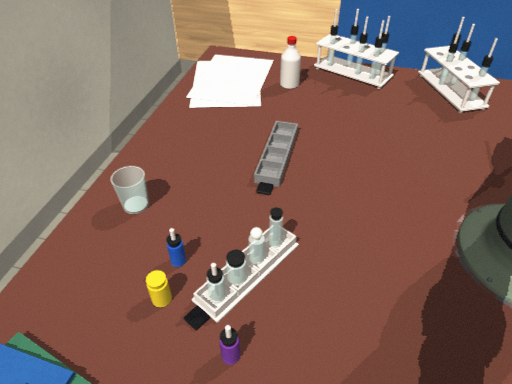

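View pics/wrist0.png

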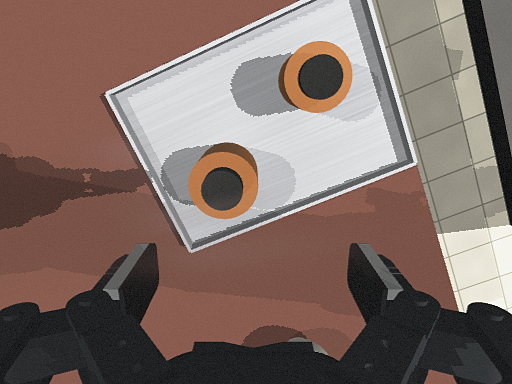

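The top image shows the carrier, with its tab at (128,186). From the tab the vials run: c (tube) ~(137,187), a (wide black) ~(159,196), d (white ball) ~(183,203), b (slim) ~(204,212). The rack's tab is at (271,187), and its compartments are at about (290,182), (315,181), (339,178) and (362,176). The look-alikes I won't touch are yellow (131,152), blue (167,148) and purple (102,217). Next I'll crop in and measure.

```bash
python3 - <<'E'
import cv2
p=cv2.imread("pics/top0.png")
cv2.imwrite("pics/cropC.png",cv2.resize(p[165:245,110:240],None,fx=6,fy=6,interpolation=cv2.INTER_CUBIC))
cv2.imwrite("pics/cropR.png",cv2.resize(p[150:210,255:385],None,fx=6,fy=6,interpolation=cv2.INTER_CUBIC))
s=cv2.imread("pics/side0.png")
cv2.imwrite("pics/cropS.png",cv2.resize(s[195:335,180:310],None,fx=4,fy=4,interpolation=cv2.INTER_CUBIC))
E
```

```text
(no output)
```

View pics/cropC.png

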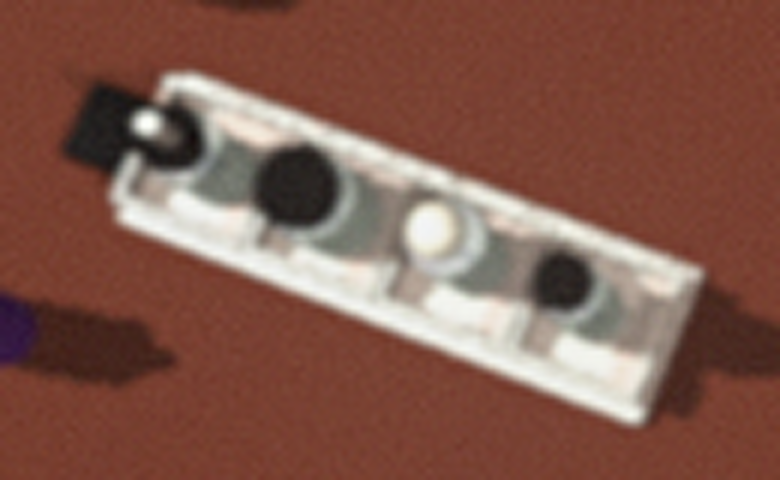

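View pics/cropR.png

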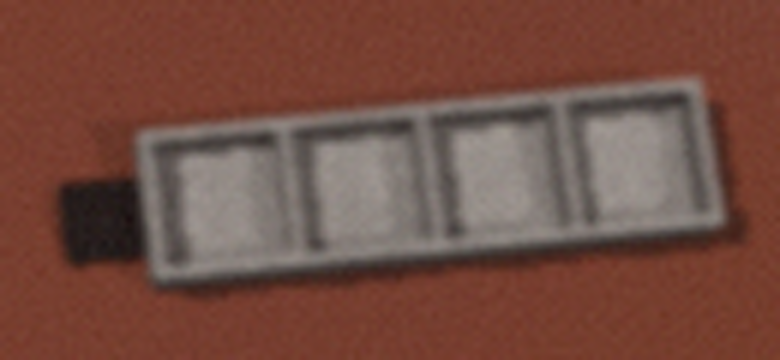

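View pics/cropS.png

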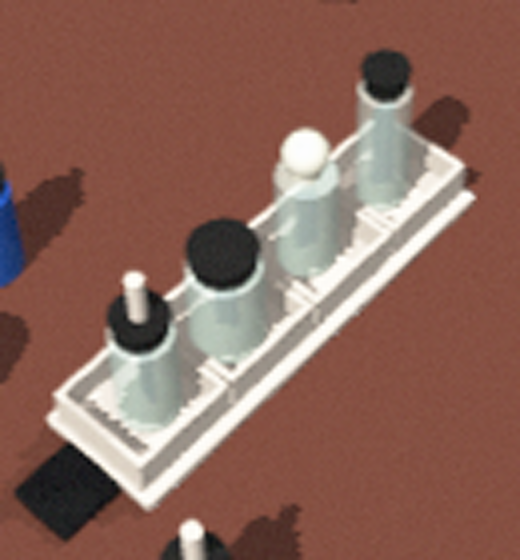

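```bash
cat > h.py <<'E'
import numpy as np, cv2
from scipy.spatial.transform import Rotation as Rn
from workcell import telemetry, imaging
def toolT():
    s=telemetry.observe(); T=np.eye(4); T[:3,:3]=Rn.from_euler('xyz',s['tool_rot']).as_matrix(); T[:3,3]=s['position']; return T
def cam(n,T=None):
    i=imaging.camera_info(n); return i['mtx'], (i['extrinsics'] if n!='wrist' else T@i['hand_eye'])
def ray(n,uv,z,T=None):
    K,E=cam(n,T); uv=np.atleast_2d(uv).astype(float)
    d=(np.c_[uv,np.ones(len(uv))]@np.linalg.inv(K).T)@E[:3,:3].T
    z=np.broadcast_to(z,len(uv))
    return E[:3,3]+d*((z-E[2,3])/d[:,2])[:,None]
def proj(n,P,T=None):
    K,E=cam(n,T); P=np.atleast_2d(P); q=(P-E[:3,3])@E[:3,:3]; q=q@K.T; return q[:,:2]/q[:,2:]
def rel(p,yaw,T=None):
    """target TCP p, pointing down with yaw -> shift & rotvec in tool frame from current"""
    T=toolT() if T is None else T
    R=Rn.from_euler('xyz',[np.pi,0,yaw]).as_matrix()
    return T[:3,:3].T@(np.array(p)-T[:3,3]), Rn.from_matrix(T[:3,:3].T@R).as_rotvec()
def fit(obj,w):
    obj=np.array(obj,float);w=np.array(w)[:,:2]; a=obj-obj.mean(0);b=w-w.mean(0)
    yaw=np.arctan2((a[:,0]*b[:,1]-a[:,1]*b[:,0]).sum(),(a*b).sum()); c,s=np.cos(yaw),np.sin(yaw);M=np.array([[c,-s],[s,c]])
    t=w.mean(0)-M@obj.mean(0); return t,yaw,M,w-(obj@M.T+t)
E
python3 - <<'E'
from h import *
np.set_printoptions(precision=4,suppress=True)
un=lambda L,o:(np.array(L)+.5)/6-.5+np.array(o)
R=ray('top',un([[137,130],[155,283],[727,222],[700,78]],[255,150]),.026); print(R)
# +y end is tab end: which x sign -> try
for sg in (1,-1):
    t,y,M,r=fit([[30*sg,114],[-30*sg,114],[-30*sg,-114],[30*sg,-114]] and np.array([[30*sg,114],[-30*sg,114],[-30*sg,-114],[30*sg,-114]])/1000,R); print('rack',t,y,abs(r).max())
    if abs(r).max()<.01: [print(yy,M@[0,yy]+t, np.hypot(*(M@[0,yy]+t))) for yy in (.084,.028,-.028,-.084)]
z=[.103,.075,.085,.101]
V=ray('top',un([[148,124],[297,187],[433,229],[563,281]],[110,165]),z); print('vials cadb',V, np.hypot(V[:,0],V[:,1]))
us=lambda L:(np.array(L)+.5)/4-.5+np.array([180,195])
print('side',ray('side',us([[134,275],[224,245],[306,152],[386,66]]),z))
t,y,M,r=fit([[0,.084],[0,.028],[0,-.028],[0,-.084]],V); print('carrier',t,y,r)
for n in ('top',):
  d=np.load('pics/top0.npy'); 
  print([d[int(round(v)),int(round(u))] for u,v in un([[148,124],[297,187],[433,229],[563,281]],[110,165])], proj('top',V))
  K,E=cam('top'); print([((p-E[:3,3])@E[:3,2]) for p in V])
E
```

```text
[[ 0.5821 -0.061   0.026 ]
 [ 0.5193 -0.0621  0.026 ]
 [ 0.5253 -0.292   0.026 ]
 [ 0.5852 -0.2901  0.026 ]]
rack [ 0.553  -0.1763] 0.02020345997541939 0.0014322258702442747
0.084 [ 0.5513 -0.0923] 0.5589282748949416
0.028 [ 0.5524 -0.1483] 0.5719445119319599
-0.028 [ 0.5535 -0.2043] 0.5900103668420925
-0.084 [ 0.5546 -0.2603] 0.612679313534571
rack [ 0.553  -0.1763] 0.019525660538363333 0.061456452709003684
vials cadb [[0.5565 0.2575 0.103 ]
 [0.5349 0.2119 0.075 ]
 [0.5131 0.1603 0.085 ]
 [0.4876 0.1118 0.101 ]] [0.6132 0.5753 0.5376 0.5003]
side [[0.5572 0.2557 0.103 ]
 [0.5344 0.2108 0.075 ]
 [0.5122 0.1581 0.085 ]
 [0.4871 0.1113 0.101 ]]
carrier [0.523  0.1854] -0.43724733615729056 [[-0.0021 -0.004 ]
 [-0.      0.0012]
 [ 0.0019  0.0003]
 [ 0.0002  0.0025]]
[np.float32(0.7619013), np.float32(0.7859527), np.float32(0.764005), np.float32(0.75318855)] [[134.25   185.25  ]
 [159.0833 195.75  ]
 [181.75   202.75  ]
 [203.4167 211.4167]]
[np.float64(0.761868062066674), np.float64(0.7858831838751307), np.float64(0.7728074947380663), np.float64(0.7530348029567473)]
```

```bash
python3 - <<'E'
from h import *
print(rel([.52,.185,.22],1.134))
E
```

```text
(array([-0.40583114, -0.25066781,  0.01112141]), array([-6.51038347e-04,  7.85881842e-04,  1.60475600e+00]))
```

>>> {"method": "carry_out", "body": {
  "series": [
    [-0.406,-0.251,0.011,0,0,1.605,0],
    [-0.406,-0.251,0.011,0,0,1.605,0],
    [-0.406,-0.251,0.011,0,0,1.605,0],
    [-0.406,-0.251,0.011,0,0,1.605,0],
    [-0.406,-0.251,0.011,0,0,1.605,0],
    [-0.406,-0.251,0.011,0,0,1.605,0],
    [-0.406,-0.251,0.011,0,0,1.605,0],
    [-0.406,-0.251,0.011,0,0,1.605,0],
    [-0.406,-0.251,0.011,0,0,1.605,0],
    [-0.406,-0.251,0.011,0,0,1.605,0]
  ]
}}

```text
clock: 1.4
position: [0.52, 0.1848, 0.22]
tool_rot: [-3.141, 0.001, 1.134]
force: [-0.6, 0.3, 0.3]
grip_width: 0.0852
```

```bash
python3 - <<'E'
from h import *
print(rel([.52,.185,.22],1.134)); s=telemetry.observe(); print(s['clock'],s['position'],s['tool_rot'],s['qpos'],abs(s['qd']).max())
T=toolT()
p,d=imaging.grab_frame('wrist'); cv2.imwrite('pics/w1.png',p); np.save('pics/w1T.npy',T)
E
```

```text
(array([ 2.13596676e-04, -1.24311432e-04,  3.72487084e-05]), array([-2.16307984e-04,  5.87913739e-04,  3.40347704e-05]))
1.4 [0.52002231 0.18475389 0.22003735] [-3.14137634e+00  5.87910054e-04  1.13403410e+00] [-0.76492052  0.45124832  0.4337631   1.82387614 -0.23263598  0.91725752
 -0.66358715] 0.05378073091482347
```

View pics/w1.png

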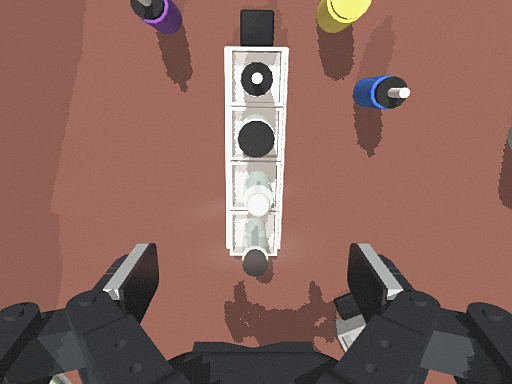

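The wrist view shows the four vials in order from the tab: c (257,78), a (257,139), d ball (258,204), b (255,262). Enlarging to read their centres.

```bash
python3 - <<'E'
import cv2
p=cv2.imread("pics/w1.png")
c=cv2.resize(p[35:165,205:310],None,fx=4.5,fy=4.5,interpolation=cv2.INTER_CUBIC)
e=cv2.resize(p[155:285,205:310],None,fx=4.5,fy=4.5,interpolation=cv2.INTER_CUBIC)
print(c.shape)
cv2.imwrite("pics/w1a.png",c);cv2.imwrite("pics/w1b.png",e)
E
```

```text
(585, 472, 3)
```

View pics/w1a.png

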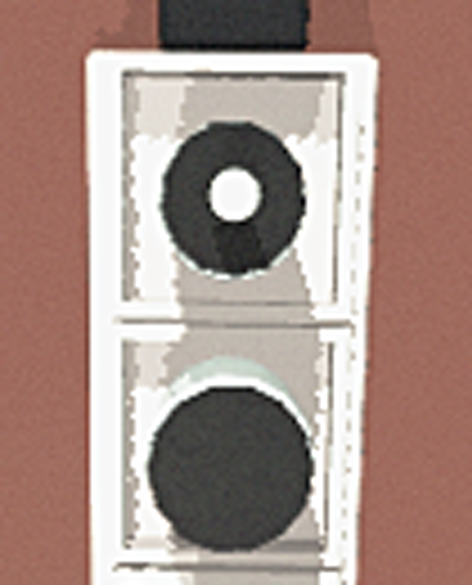

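View pics/w1b.png

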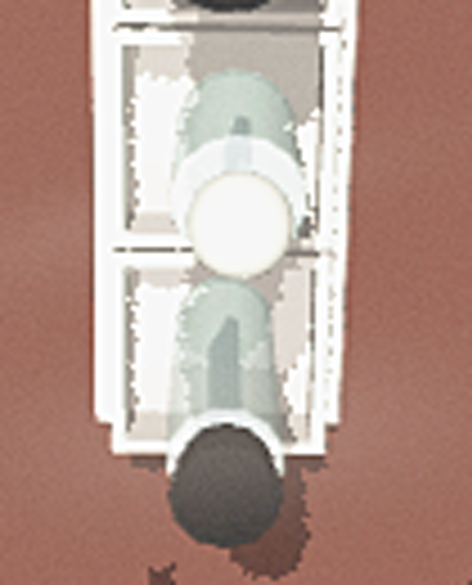

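```bash
python3 - <<'E'
from h import *
np.set_printoptions(precision=4,suppress=True)
T=np.load('pics/w1T.npy')
f=lambda L,o:(np.array(L)+.5)/4.5-.5+np.array(o)
uv=np.r_[f([[235,193],[231,468]],[205,35]),f([[240,223],[225,485]],[205,155])]
V=ray('wrist',uv,[.103,.075,.085,.101],T); print(V)
t,y,M,r=fit([[0,.084],[0,.028],[0,-.028],[0,-.084]],V); print('carrier by vials',t,y,r)
# carrier: base-plate corners z=.008 / cup rim corners
q=np.r_[f([[88,53],[378,53]],[205,35]),f([[97,418],[338,420]],[205,155])]; Q=ray('wrist',q,[.008]*4,T); print('plate?',Q)
q=np.r_[f([[113,452],[325,452]],[205,155])]; Q=ray('wrist',q,[.028]*2,T); print('rim',Q,np.linalg.norm(Q[0]-Q[1]))
E
```

```text
[[0.5577 0.2581 0.103 ]
 [0.5361 0.2124 0.075 ]
 [0.5131 0.1588 0.085 ]
 [0.4891 0.1144 0.101 ]]
carrier by vials [0.524  0.1859] -0.44122212498044644 [[-0.0021 -0.0038]
 [ 0.0001  0.0012]
 [ 0.0011 -0.0018]
 [ 0.0009  0.0044]]
plate? [[0.5425 0.3016 0.008 ]
 [0.6017 0.274  0.008 ]
 [0.4441 0.0987 0.008 ]
 [0.5028 0.0707 0.008 ]]
rim [[0.4496 0.097  0.028 ]
 [0.4989 0.074  0.028 ]] 0.054405398317266145
```

```bash
python3 - <<'E'
from h import *
print(rel([.5577,.258,.037],1.134))
E
```

```text
(array([0.08200103, 0.00381495, 0.18307122]), array([-0.00031125,  0.00033197,  0.00278296]))
```

>>> {"method": "carry_out", "body": {
  "series": [
    [0.05,0.002,0,0,0,0,0],
    [0.082,0.0038,0,0,0,0,0],
    [0.082,0.0038,0.03,0,0,0,0],
    [0.082,0.0038,0.07,0,0,0,0],
    [0.082,0.0038,0.11,0,0,0,0],
    [0.082,0.0038,0.14,0,0,0,0],
    [0.082,0.0038,0.165,0,0,0,0],
    [0.082,0.0038,0.178,0,0,0,0],
    [0.082,0.0038,0.183,0,0,0,0],
    [0.082,0.0038,0.183,0,0,0,0]
  ],
  "force": 30
}}

```text
clock: 2.7
position: [0.5584, 0.2578, 0.0377]
tool_rot: [3.141, -0.0, 1.134]
force: [0.7, -0.3, 0.5]
grip_width: 0.0855
```

```bash
python3 - <<'E'
from h import *
p,d=imaging.grab_frame('wrist'); cv2.imwrite('pics/w2.png',p)
p,d=imaging.grab_frame('side'); cv2.imwrite('pics/s2.png',cv2.resize(p[150:350,130:330],None,fx=3,fy=3))
E
```

```text
(no output)
```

View pics/w2.png

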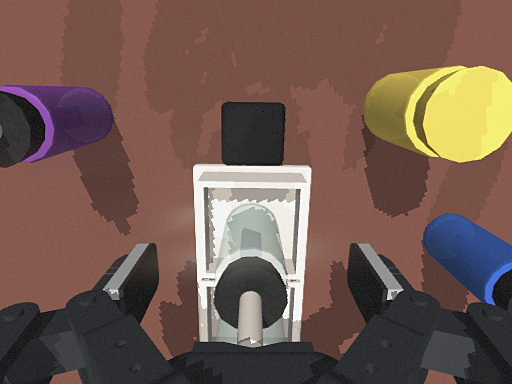

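View pics/s2.png

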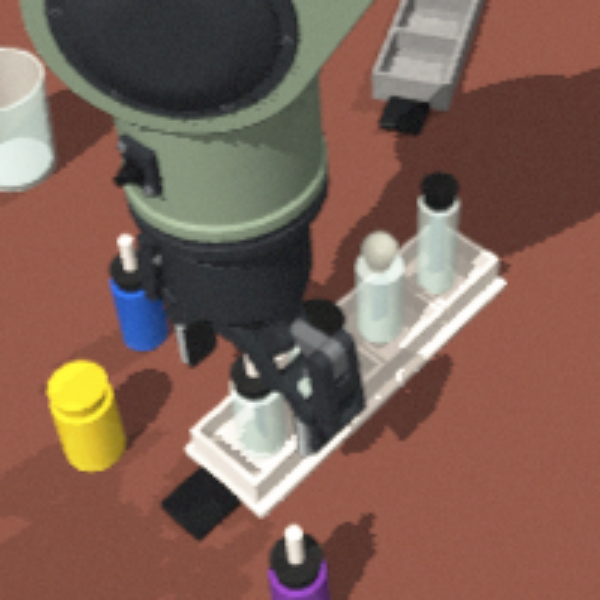

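Vial c is centred between the pads, and both the neighbour and the look-alikes are clear. Closing.

>>> {"method": "carry_out", "body": {
  "series": [
    [0,0,0,0,0,0,120],
    [0,0,0,0,0,0,255],
    [0,0,0,0,0,0,255],
    [0,0,0,0,0,0,255],
    [0,0,0,0,0,0,255],
    [0,0,0,0,0,0,255],
    [0,0,0,0,0,0,255],
    [0,0,-0.003,0,0,0,255],
    [0,0,-0.01,0,0,0,255],
    [0,0,-0.01,0,0,0,255]
  ],
  "force": 30
}}

```text
clock: 4.05
position: [0.5586, 0.2577, 0.0479]
tool_rot: [3.141, -0.001, 1.134]
force: [0.1, 0.3, -0.9]
grip_width: 0.0288
```

```bash
python3 - <<'E'
from h import *
p,d=imaging.grab_frame('wrist'); cv2.imwrite('pics/w3.png',p)
p,d=imaging.grab_frame('side'); cv2.imwrite('pics/s3.png',cv2.resize(p[150:350,130:330],None,fx=3,fy=3))
print(telemetry.observe()['qpos'])
E
```

```text
[-0.73701543  0.77353111  0.31298345  1.76343671 -0.35813306  0.66084663
 -0.65917496]
```

View pics/w3.png

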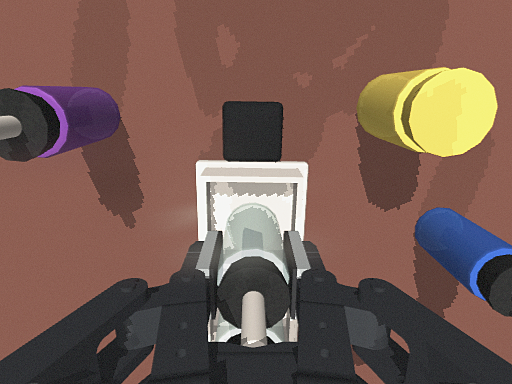

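View pics/s3.png

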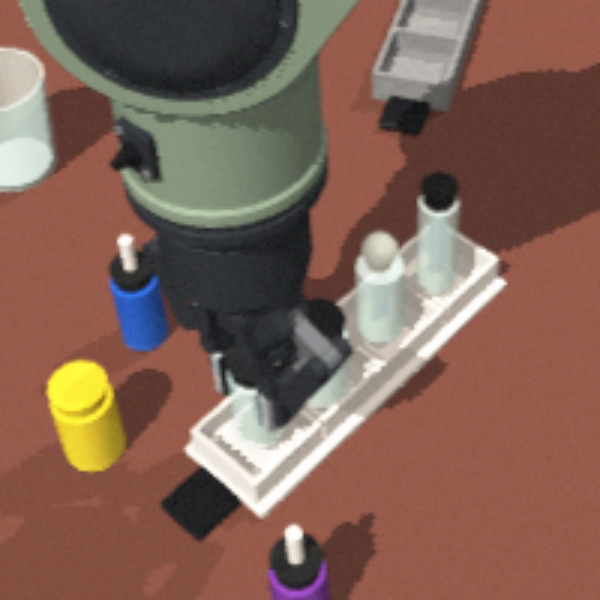

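Grip width is 28.8 mm, so c is held. Lifting and carrying it to above rack compartment −84.

>>> {"method": "carry_out", "body": {
  "series": [
    [0,0,-0.03,0,0,0,255],
    [0,0,-0.07,0,0,0,255],
    [0,0,-0.11,0,0,0,255],
    [0,0,-0.112,0,0,0,255],
    [0,0,-0.112,0,0,0,255]
  ]
}}

```text
clock: 4.78
position: [0.5579, 0.2576, 0.1588]
tool_rot: [-3.141, 0.0, 1.134]
force: [-0.5, -0.4, -1.3]
grip_width: 0.0292
```

```bash
python3 - <<'E'
from h import *
p,d=imaging.grab_frame('side'); cv2.imwrite('pics/s4.png',cv2.resize(p[100:300,130:330],None,fx=3,fy=3))
print(rel([.5546,-.2603,.16],1.591))
E
```

```text
(array([-0.47044993,  0.21626713, -0.00138264]), array([-0.00114377,  0.00088869, -0.45710219]))
```

View pics/s4.png

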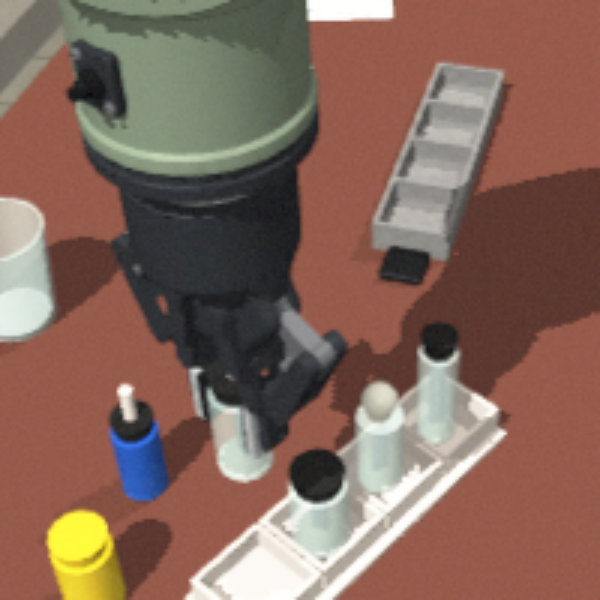

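>>> {"method": "carry_out", "body": {
  "series": [
    [-0.03,0.014,-0.001,0,0,-0.03,255],
    [-0.08,0.037,-0.001,0,0,-0.08,255],
    [-0.13,0.06,-0.001,0,0,-0.13,255],
    [-0.18,0.083,-0.001,0,0,-0.18,255],
    [-0.23,0.106,-0.001,0,0,-0.23,255],
    [-0.28,0.129,-0.001,0,0,-0.28,255],
    [-0.33,0.152,-0.001,0,0,-0.33,255],
    [-0.38,0.175,-0.001,0,0,-0.38,255],
    [-0.43,0.198,-0.001,0,0,-0.43,255],
    [-0.46,0.212,-0.001,0,0,-0.457,255]
  ]
}}

```text
clock: 6.08
position: [0.5544, -0.2518, 0.159]
tool_rot: [-3.14, 0.0, 1.59]
force: [0.0, 0.5, -1.1]
grip_width: 0.0291
```

```bash
python3 - <<'E'
from h import *
T=toolT(); np.save('pics/w5T.npy',T)
p,d=imaging.grab_frame('wrist'); cv2.imwrite('pics/w5.png',p)
s=telemetry.observe(); print(s['qpos'],s['grip_width'],s['position'],s['tool_rot'])
print(rel([.5546,-.2603,.16],1.591))
E
```

```text
[ 0.14944764  0.59789681  0.27217081  1.71845883 -0.19843483  0.85334033
  0.52471974] 0.028958461148199468 [ 0.55376597 -0.25574485  0.15915689] [-3.13964952e+00  2.24286318e-03  1.58777276e+00]
(array([-0.00457053,  0.00075496, -0.00083433]), array([-0.00194675,  0.00223973, -0.00322941]))
```

View pics/w5.png

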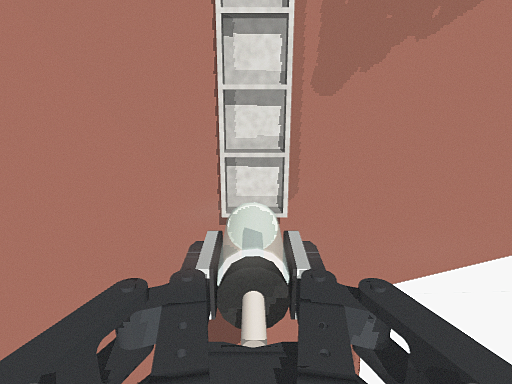

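```bash
python3 - <<'E'
from h import *
np.set_printoptions(precision=4,suppress=True)
T=np.load('pics/w5T.npy')
print(ray('wrist',[[221,216],[288,216],[217,87],[292,87],[219,155],[290,155]],.026,T))
print(proj('wrist',[[.5521,-.2903,.026],[.5565,-.29,.026],[.5546,-.2603,.008]],T))
p=cv2.imread('pics/w5.png'); cv2.imwrite('pics/w5c.png',cv2.resize(p[60:260,180:330],None,fx=3,fy=3,interpolation=cv2.INTER_CUBIC))
E
```

```text
[[ 0.5257 -0.2895  0.026 ]
 [ 0.587  -0.2882  0.026 ]
 [ 0.5236 -0.1767  0.026 ]
 [ 0.5847 -0.1756  0.026 ]
 [ 0.5246 -0.2329  0.026 ]
 [ 0.5859 -0.2317  0.026 ]]
[[249.7723 217.3921]
 [254.5793 217.1769]
 [253.1646 180.6348]]
```

View pics/w5c.png

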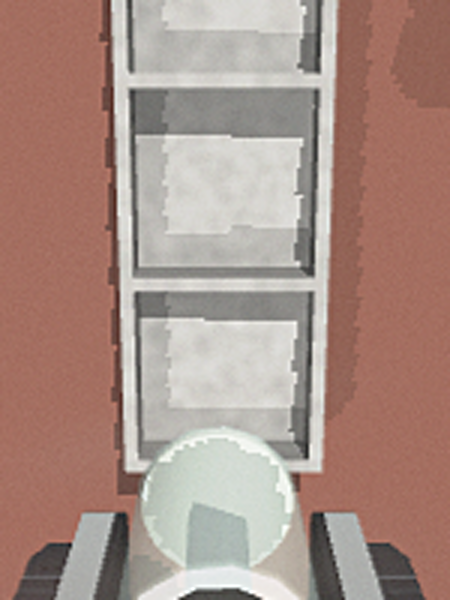

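```bash
python3 - <<'E'
from h import *
s=telemetry.observe(); print(s['position'],abs(s['qd']).max()); print(rel([.5557,-.2602,.036],1.591))
E
```

```text
[ 0.55376597 -0.25574485  0.15915689] 0.1113219988140753
(array([-0.00421111,  0.00209744,  0.1231628 ]), array([-0.00194675,  0.00223973, -0.00322941]))
```

>>> {"method": "carry_out", "body": {
  "series": [
    [0,0,0,0,0,0,255],
    [0,0,0,0,0,0,255],
    [0,0,0,0,0,0,255]
  ]
}}

```text
clock: 6.5
position: [0.5558, -0.2477, 0.16]
tool_rot: [-3.141, -0.001, 1.592]
force: [-0.4, -0.4, -1.2]
grip_width: 0.0292
```

```bash
python3 - <<'E'
from h import *
s=telemetry.observe(); print(s['position'],abs(s['qd']).max()); print(rel([.5557,-.2602,.036],1.591))
E
```

```text
[ 0.55582779 -0.24769298  0.1600362 ] 0.004955299134521017
(array([-0.01256403, -0.00034549,  0.12403003]), array([-0.00039941, -0.00050443,  0.00116399]))
```

>>> {"method": "carry_out", "body": {
  "series": [
    [-0.0125,0,0,0,0,0,255],
    [-0.0125,0,0.02,0,0,0,255],
    [-0.0125,0,0.055,0,0,0,255],
    [-0.0125,0,0.085,0,0,0,255],
    [-0.0125,0,0.105,0,0,0,255],
    [-0.0125,0,0.115,0,0,0,255],
    [-0.0125,0,0.121,0,0,0,255],
    [-0.0125,0,0.124,0,0,0,255],
    [-0.0125,0,0.124,0,0,0,255],
    [-0.0125,0,0.124,0,0,0,255]
  ]
}}

```text
clock: 7.75
position: [0.5562, -0.2615, 0.0368]
tool_rot: [3.141, 0.0, 1.591]
force: [-0.2, 0.4, -1.2]
grip_width: 0.0292
```

```bash
python3 - <<'E'
from h import *
p,d=imaging.grab_frame('wrist'); cv2.imwrite('pics/w6.png',p)
p,d=imaging.grab_frame('side'); cv2.imwrite('pics/s6.png',cv2.resize(p[60:230,180:380],None,fx=3,fy=3))
E
```

```text
(no output)
```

View pics/w6.png

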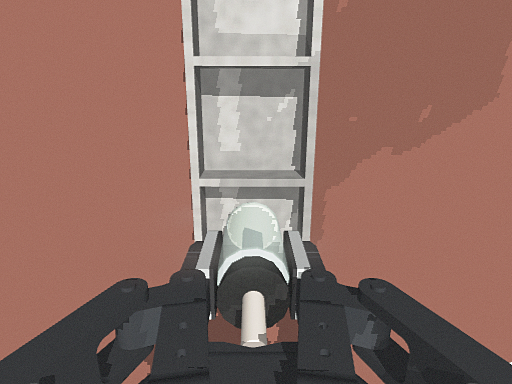

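View pics/s6.png

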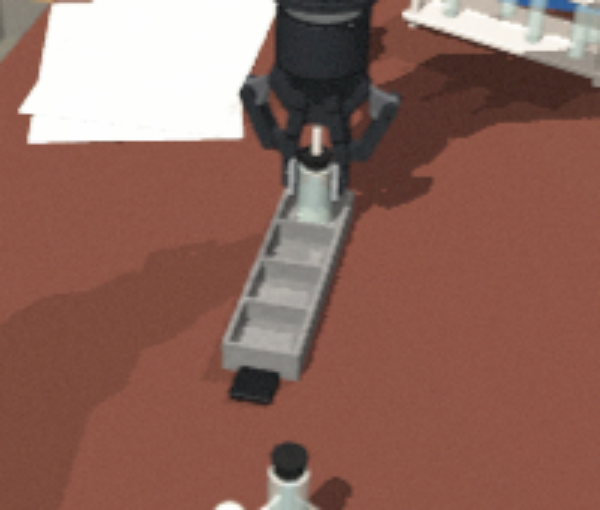

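Vial c is inside the end compartment. Settling it the last millimetres, then releasing.

>>> {"method": "carry_out", "body": {
  "series": [
    [0,0,0.001,0,0,0,255],
    [0,0,0.002,0,0,0,255],
    [0,0,0.002,0,0,0,255],
    [0,0,0.002,0,0,0,140],
    [0,0,0.002,0,0,0,60],
    [0,0,0.002,0,0,0,0],
    [0,0,0.002,0,0,0,0],
    [0,0,0.002,0,0,0,0],
    [0,0,0.002,0,0,0,0],
    [0,0,-0.01,0,0,0,0]
  ]
}}

```text
clock: 9.1
position: [0.5554, -0.2612, 0.0461]
tool_rot: [-3.14, -0.001, 1.591]
force: [0.5, 0.2, 0.2]
grip_width: 0.085
```

```bash
python3 - <<'E'
from h import *
p,d=imaging.grab_frame('wrist'); cv2.imwrite('pics/w7.png',p)
p,d=imaging.grab_frame('side'); cv2.imwrite('pics/s7.png',cv2.resize(p[60:230,180:380],None,fx=3,fy=3))
E
```

```text
(no output)
```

View pics/w7.png

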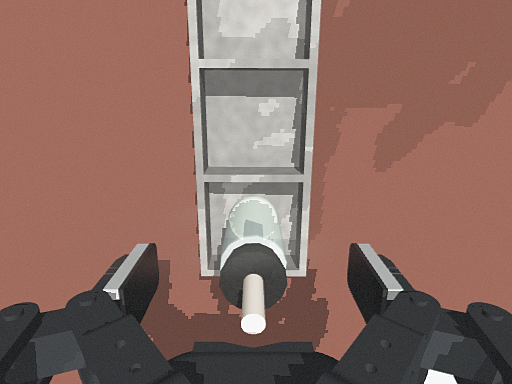

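View pics/s7.png

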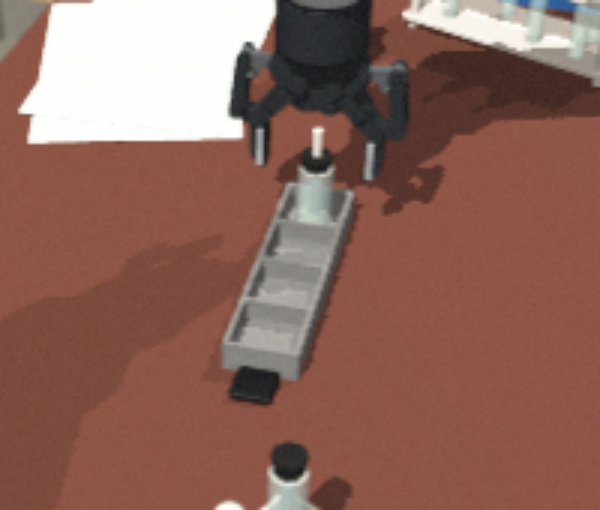

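Vial c stands upright and is released. Next is vial a: rise, then return above it.

```bash
python3 - <<'E'
from h import *
np.set_printoptions(precision=4,suppress=True)
print(rel([.536,.2122,.17],1.134))
E
```

```text
(array([ 0.4742, -0.0109, -0.1225]), array([0.0019, 0.0004, 0.4567]))
```

>>> {"method": "carry_out", "body": {
  "series": [
    [0,0,-0.04,0,0,0,0],
    [0,0,-0.09,0,0,0,0],
    [0.04,0,-0.1225,0,0,0.04,0],
    [0.1,-0.002,-0.1225,0,0,0.1,0],
    [0.16,-0.004,-0.1225,0,0,0.16,0],
    [0.22,-0.005,-0.1225,0,0,0.22,0],
    [0.28,-0.006,-0.1225,0,0,0.28,0],
    [0.34,-0.008,-0.1225,0,0,0.34,0],
    [0.4,-0.009,-0.1225,0,0,0.4,0],
    [0.44,-0.01,-0.1225,0,0,0.45,0]
  ]
}}

```text
clock: 10.45
position: [0.5366, 0.1815, 0.1691]
tool_rot: [-3.142, -0.001, 1.141]
force: [0.6, -0.9, -0.7]
grip_width: 0.0853
```

>>> {"method": "carry_out", "body": {
  "series": [
    [0,0,0,0,0,0,0],
    [0,0,0,0,0,0,0],
    [0,0,0,0,0,0,0]
  ]
}}

```text
clock: 10.82
position: [0.5373, 0.177, 0.169]
tool_rot: [3.141, 0.0, 1.139]
force: [-0.7, -0.5, -0.2]
grip_width: 0.0853
```

```bash
python3 - <<'E'
from h import *
np.set_printoptions(precision=4,suppress=True)
s=telemetry.observe(); print(s['position'],abs(s['qd']).max())
print(rel([.536,.2122,.034],1.134)); T=toolT(); np.save('pics/w8T.npy',T)
p,d=imaging.grab_frame('wrist'); cv2.imwrite('pics/w8.png',p)
print(proj('wrist',[.536,.2122,.075],T))
E
```

```text
[0.5373 0.177  0.169 ] 0.0031595803637662736
(array([ 0.0314, -0.016 ,  0.135 ]), array([0.0003, 0.0001, 0.0053]))
[[231.0276 149.3306]]
```

View pics/w8.png

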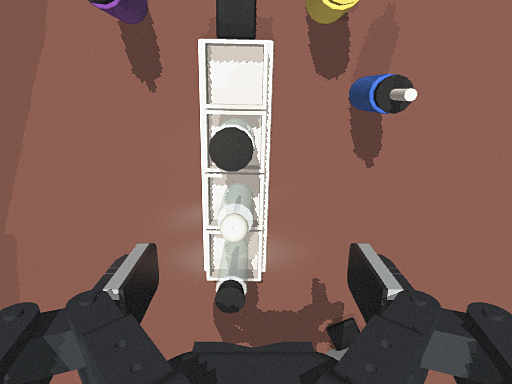

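The predicted stopper position (231,149) matches the picture. Descending on a.

>>> {"method": "carry_out", "body": {
  "series": [
    [0.0315,-0.016,0,0,0,0.005,0],
    [0.0315,-0.016,0,0,0,0.005,0],
    [0.0315,-0.016,0.04,0,0,0.005,0],
    [0.0315,-0.016,0.075,0,0,0.005,0],
    [0.0315,-0.016,0.105,0,0,0.005,0],
    [0.0315,-0.016,0.125,0,0,0.005,0],
    [0.0315,-0.016,0.134,0,0,0.005,0],
    [0.0315,-0.016,0.135,0,0,0.005,0],
    [0.0315,-0.016,0.135,0,0,0.005,0]
  ]
}}

```text
clock: 12.0
position: [0.5362, 0.2137, 0.0346]
tool_rot: [3.141, -0.001, 1.136]
force: [0.6, -0.3, 0.2]
grip_width: 0.0854
```

```bash
python3 - <<'E'
from h import *
p,d=imaging.grab_frame('wrist'); cv2.imwrite('pics/w9.png',p)
E
```

```text
(no output)
```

View pics/w9.png

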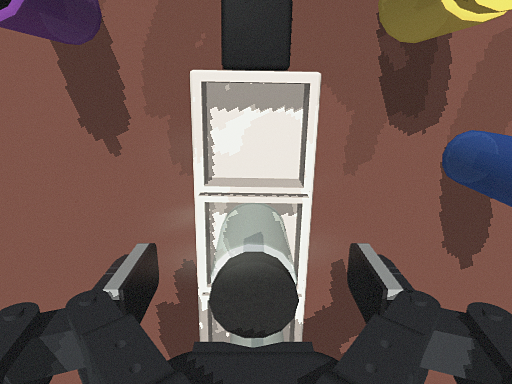

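Vial a is centred between the pads. Close and lift.

>>> {"method": "carry_out", "body": {
  "series": [
    [0,0,0,0,0,0,120],
    [0,0,0,0,0,0,255],
    [0,0,0,0,0,0,255],
    [0,0,0,0,0,0,255],
    [0,0,0,0,0,0,255],
    [0,0,0,0,0,0,255],
    [0,0,-0.003,0,0,0,255],
    [0,0,-0.015,0,0,0,255],
    [0,0,-0.04,0,0,0,255],
    [0,0,-0.08,0,0,0,255]
  ]
}}

```text
clock: 13.3
position: [0.5352, 0.2133, 0.1146]
tool_rot: [-3.141, 0.001, 1.136]
force: [0.5, -0.2, -0.6]
grip_width: 0.0349
```

>>> {"method": "carry_out", "body": {
  "series": [
    [0,0,-0.04,0,0,0,255],
    [0,0,-0.04,0,0,0,255],
    [0,0,-0.04,0,0,0,255]
  ]
}}

```text
clock: 13.68
position: [0.5354, 0.2137, 0.1538]
tool_rot: [-3.141, -0.0, 1.136]
force: [0.5, -0.1, -1.4]
grip_width: 0.0352
```

```bash
python3 - <<'E'
from h import *
np.set_printoptions(precision=4,suppress=True)
p,d=imaging.grab_frame('side'); cv2.imwrite('pics/s10.png',cv2.resize(p[100:300,130:330],None,fx=3,fy=3))
s=telemetry.observe(); print(s['position'],abs(s['qd']).max())
print(rel([.5546,-.2042,.155],1.591))
E
```

```text
[0.5352 0.2135 0.1533] 0.012209250229078822
(array([-0.3707,  0.1936, -0.0016]), array([-0.0008,  0.0006, -0.4551]))
```

View pics/s10.png

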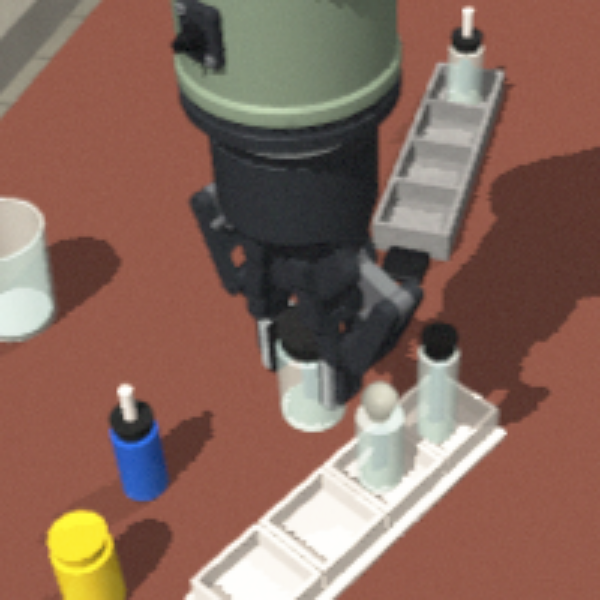

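>>> {"method": "carry_out", "body": {
  "series": [
    [-0.025,0.013,-0.002,0,0,-0.03,255],
    [-0.07,0.037,-0.002,0,0,-0.08,255],
    [-0.115,0.06,-0.002,0,0,-0.14,255],
    [-0.16,0.084,-0.002,0,0,-0.2,255],
    [-0.205,0.107,-0.002,0,0,-0.25,255],
    [-0.25,0.131,-0.002,0,0,-0.31,255],
    [-0.295,0.154,-0.002,0,0,-0.36,255],
    [-0.335,0.175,-0.002,0,0,-0.41,255],
    [-0.36,0.188,-0.002,0,0,-0.455,255],
    [-0.37,0.1935,-0.002,0,0,-0.455,255]
  ]
}}

```text
clock: 14.98
position: [0.5544, -0.2051, 0.1548]
tool_rot: [-3.14, -0.0, 1.588]
force: [0.5, 1.2, -0.9]
grip_width: 0.0352
```

>>> {"method": "carry_out", "body": {
  "series": [
    [0,0,0,0,0,0,255],
    [0,0,0,0,0,0,255],
    [0,0,0,0,0,0,255]
  ]
}}

```text
clock: 15.35
position: [0.5555, -0.2022, 0.1558]
tool_rot: [-3.142, -0.0, 1.592]
force: [0.5, -0.2, -1.0]
grip_width: 0.0351
```

```bash
python3 - <<'E'
from h import *
np.set_printoptions(precision=4,suppress=True)
s=telemetry.observe(); print(s['position'],abs(s['qd']).max(),s['qpos'])
print(rel([.5546,-.2042,.032],1.591))
E
```

```text
[ 0.5555 -0.2022  0.1558] 0.004475580807382022 [ 0.0661  0.5738  0.2636  1.7727 -0.195   0.8208  0.4441]
(array([-0.002 , -0.0009,  0.1238]), array([-0.0001, -0.0004,  0.0011]))
```

>>> {"method": "carry_out", "body": {
  "series": [
    [-0.002,-0.001,0,0,0,0,255],
    [-0.002,-0.001,0.02,0,0,0,255],
    [-0.002,-0.001,0.055,0,0,0,255],
    [-0.002,-0.001,0.085,0,0,0,255],
    [-0.002,-0.001,0.105,0,0,0,255],
    [-0.002,-0.001,0.115,0,0,0,255],
    [-0.002,-0.001,0.12,0,0,0,255],
    [-0.002,-0.001,0.123,0,0,0,255],
    [-0.002,-0.001,0.123,0,0,0,255],
    [-0.002,-0.001,0.123,0,0,0,255]
  ]
}}

```text
clock: 16.6
position: [0.5545, -0.2056, 0.0333]
tool_rot: [3.141, 0.0, 1.591]
force: [-0.2, 0.3, -0.5]
grip_width: 0.0351
```

```bash
python3 - <<'E'
from h import *
p,d=imaging.grab_frame('side'); cv2.imwrite('pics/s11.png',cv2.resize(p[60:230,180:380],None,fx=3,fy=3))
E
```

```text
(no output)
```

View pics/s11.png

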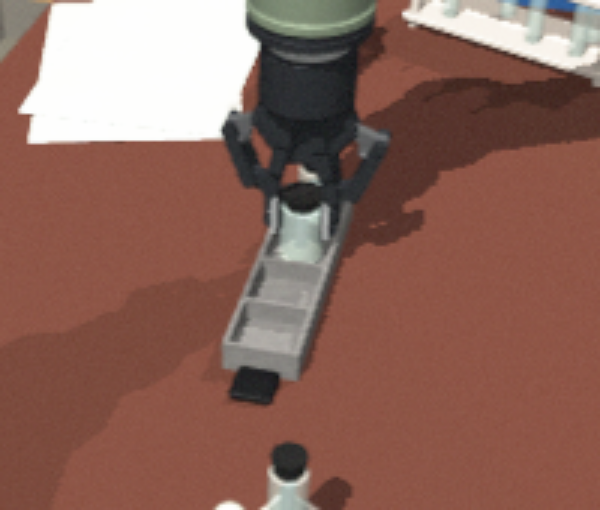

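The side view shows a inside the third compartment, with c untouched behind it. Lower and release.

>>> {"method": "carry_out", "body": {
  "series": [
    [0,0,0.001,0,0,0,255],
    [0,0,0.0015,0,0,0,255],
    [0,0,0.0015,0,0,0,255],
    [0,0,0.0015,0,0,0,120],
    [0,0,0.0015,0,0,0,50],
    [0,0,0.0015,0,0,0,0],
    [0,0,0.0015,0,0,0,0],
    [0,0,0.0015,0,0,0,0],
    [0,0,-0.01,0,0,0,0],
    [0,0,-0.04,0,0,0,0]
  ]
}}

```text
clock: 17.9
position: [0.5536, -0.2054, 0.073]
tool_rot: [-3.14, -0.0, 1.591]
force: [0.7, 0.5, 0.3]
grip_width: 0.0855
```

```bash
python3 - <<'E'
from h import *
np.set_printoptions(precision=4,suppress=True)
p,d=imaging.grab_frame('wrist'); cv2.imwrite('pics/w12.png',p)
print(rel([.513,.159,.17],1.134))
E
```

```text
(array([ 0.3659, -0.0351, -0.0932]), array([0.0034, 0.0003, 0.4563]))
```

View pics/w12.png

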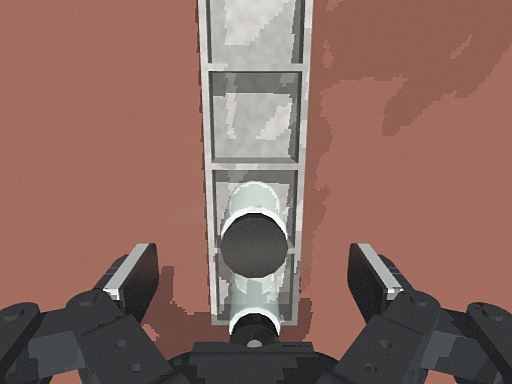

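Vial a stands in the −28 compartment beside c. On to d.

>>> {"method": "carry_out", "body": {
  "series": [
    [0,0,-0.05,0,0,0,0],
    [0.02,-0.002,-0.093,0,0,0.03,0],
    [0.065,-0.006,-0.093,0,0,0.08,0],
    [0.12,-0.012,-0.093,0,0,0.15,0],
    [0.175,-0.017,-0.093,0,0,0.22,0],
    [0.23,-0.022,-0.093,0,0,0.28,0],
    [0.28,-0.027,-0.093,0,0,0.34,0],
    [0.33,-0.032,-0.093,0,0,0.4,0],
    [0.36,-0.035,-0.093,0,0,0.456,0],
    [0.366,-0.035,-0.093,0,0,0.456,0]
  ]
}}

```text
clock: 19.2
position: [0.5116, 0.1619, 0.1663]
tool_rot: [3.142, -0.001, 1.137]
force: [1.2, 0.2, 0.0]
grip_width: 0.0855
```

>>> {"method": "carry_out", "body": {
  "series": [
    [0,0,0,0,0,0,0],
    [0,0,0,0,0,0,0],
    [0,0,0,0,0,0,0]
  ]
}}

```text
clock: 19.58
position: [0.5122, 0.1587, 0.1659]
tool_rot: [3.141, -0.0, 1.133]
force: [0.2, 0.4, 0.6]
grip_width: 0.0854
```

```bash
python3 - <<'E'
from h import *
np.set_printoptions(precision=4,suppress=True)
s=telemetry.observe(); print(s['position'],abs(s['qd']).max())
print(rel([.513,.159,.034],1.134)); T=toolT()
p,d=imaging.grab_frame('wrist'); cv2.imwrite('pics/w13.png',p)
print(proj('wrist',[[.513,.159,.085],[.489,.114,.101]],T))
E
```

```text
[0.5122 0.1587 0.1659] 0.005182360031751
(array([0.0006, 0.0006, 0.1319]), array([ 0.0002, -0.    , -0.0006]))
[[253.3854 194.4773]
 [249.6785 268.0412]]
```

View pics/w13.png

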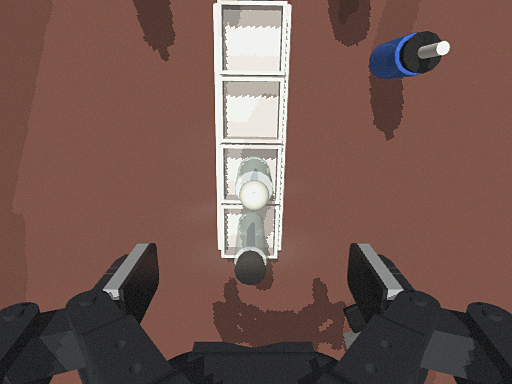

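>>> {"method": "carry_out", "body": {
  "series": [
    [0.0005,0.0005,0.03,0,0,0,0],
    [0.0005,0.0005,0.07,0,0,0,0],
    [0.0005,0.0005,0.1,0,0,0,0],
    [0.0005,0.0005,0.12,0,0,0,0],
    [0.0005,0.0005,0.128,0,0,0,0],
    [0.0005,0.0005,0.13,0,0,0,0],
    [0.0005,0.0005,0.13,0,0,0,0],
    [0.0005,0.0005,0.13,0,0,0,0]
  ]
}}

```text
clock: 20.62
position: [0.513, 0.1601, 0.0365]
tool_rot: [3.141, -0.001, 1.135]
force: [0.1, 1.1, 0.4]
grip_width: 0.0854
```

```bash
python3 - <<'E'
from h import *
p,d=imaging.grab_frame('wrist'); cv2.imwrite('pics/w14.png',p)
E
```

```text
(no output)
```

View pics/w14.png

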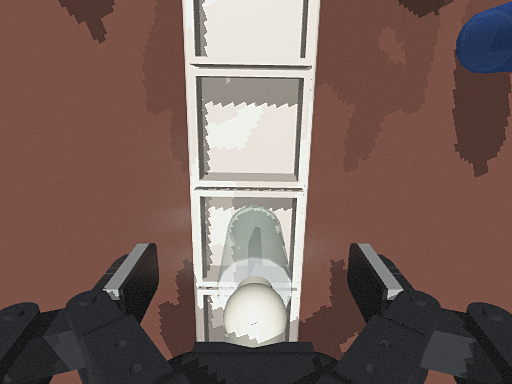

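Vial d is centred between the pads. Close and lift.

>>> {"method": "carry_out", "body": {
  "series": [
    [0,0,0,0,0,0,120],
    [0,0,0,0,0,0,255],
    [0,0,0,0,0,0,255],
    [0,0,0,0,0,0,255],
    [0,0,0,0,0,0,255],
    [0,0,0,0,0,0,255],
    [0,0,0,0,0,0,255],
    [0,0,-0.005,0,0,0,255],
    [0,0,-0.03,0,0,0,255],
    [0,0,-0.07,0,0,0,255]
  ]
}}

```text
clock: 21.92
position: [0.5119, 0.1596, 0.1059]
tool_rot: [-3.14, 0.002, 1.135]
force: [-0.1, 1.3, 0.3]
grip_width: 0.0291
```

>>> {"method": "carry_out", "body": {
  "series": [
    [0,0,-0.04,0,0,0,255],
    [0,0,-0.05,0,0,0,255],
    [0,0,-0.05,0,0,0,255],
    [0,0,-0.05,0,0,0,255]
  ]
}}

```text
clock: 22.42
position: [0.5121, 0.1599, 0.1547]
tool_rot: [-3.141, 0.001, 1.135]
force: [0.1, -0.3, -0.4]
grip_width: 0.0293
```

```bash
python3 - <<'E'
from h import *
np.set_printoptions(precision=4,suppress=True)
p,d=imaging.grab_frame('side'); cv2.imwrite('pics/s15.png',cv2.resize(p[100:300,130:330],None,fx=3,fy=3))
s=telemetry.observe(); print(s['position'],abs(s['qd']).max())
print(rel([.5534,-.1482,.155],1.591))
E
```

```text
[0.5121 0.1598 0.1547] 0.003910683106669591
(array([-0.2617,  0.1675, -0.0001]), array([-0.0014,  0.0012, -0.4562]))
```

View pics/s15.png

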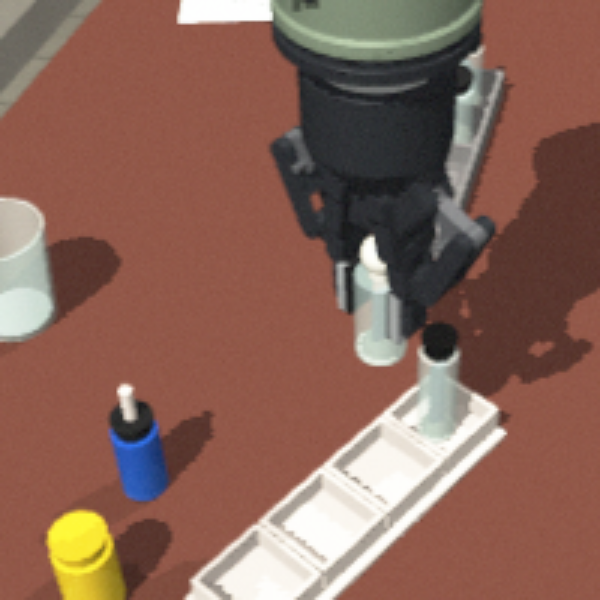

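>>> {"method": "carry_out", "body": {
  "series": [
    [-0.02,0.013,0,0,0,-0.04,255],
    [-0.055,0.035,0,0,0,-0.1,255],
    [-0.09,0.058,0,0,0,-0.16,255],
    [-0.125,0.08,0,0,0,-0.22,255],
    [-0.16,0.103,0,0,0,-0.28,255],
    [-0.195,0.125,0,0,0,-0.34,255],
    [-0.225,0.144,0,0,0,-0.4,255],
    [-0.25,0.16,0,0,0,-0.44,255],
    [-0.26,0.166,0,0,0,-0.456,255],
    [-0.2617,0.1675,0,0,0,-0.456,255]
  ]
}}

```text
clock: 23.72
position: [0.5536, -0.1481, 0.1552]
tool_rot: [-3.141, -0.0, 1.59]
force: [0.3, 1.1, -0.8]
grip_width: 0.0292
```

>>> {"method": "carry_out", "body": {
  "series": [
    [0,0,0,0,0,0,255],
    [0,0,0,0,0,0,255],
    [0,0,0,0,0,0,255]
  ]
}}

```text
clock: 24.1
position: [0.554, -0.1473, 0.1558]
tool_rot: [-3.142, -0.0, 1.592]
force: [-0.5, -0.3, -1.8]
grip_width: 0.0294
```

```bash
python3 - <<'E'
from h import *
np.set_printoptions(precision=4,suppress=True)
s=telemetry.observe(); print(s['position'],abs(s['qd']).max(),s['grip_width'])
print(rel([.5534,-.1482,.034],1.591))
E
```

```text
[ 0.554  -0.1473  0.1558] 0.0028623668468174147 0.029429129062450134
(array([-0.0009, -0.0006,  0.1218]), array([-0.    , -0.0001,  0.0005]))
```

>>> {"method": "carry_out", "body": {
  "series": [
    [-0.001,-0.0005,0,0,0,0,255],
    [-0.001,-0.0005,0.02,0,0,0,255],
    [-0.001,-0.0005,0.055,0,0,0,255],
    [-0.001,-0.0005,0.085,0,0,0,255],
    [-0.001,-0.0005,0.105,0,0,0,255],
    [-0.001,-0.0005,0.115,0,0,0,255],
    [-0.001,-0.0005,0.119,0,0,0,255],
    [-0.001,-0.0005,0.121,0,0,0,255],
    [-0.001,-0.0005,0.121,0,0,0,255],
    [-0.001,-0.0005,0.121,0,0,0,255]
  ]
}}

```text
clock: 25.35
position: [0.5537, -0.149, 0.0353]
tool_rot: [3.141, 0.0, 1.591]
force: [-0.5, -0.4, -0.2]
grip_width: 0.0293
```

```bash
python3 - <<'E'
from h import *
p,d=imaging.grab_frame('side'); cv2.imwrite('pics/s16.png',cv2.resize(p[60:230,180:380],None,fx=3,fy=3))
E
```

```text
(no output)
```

View pics/s16.png

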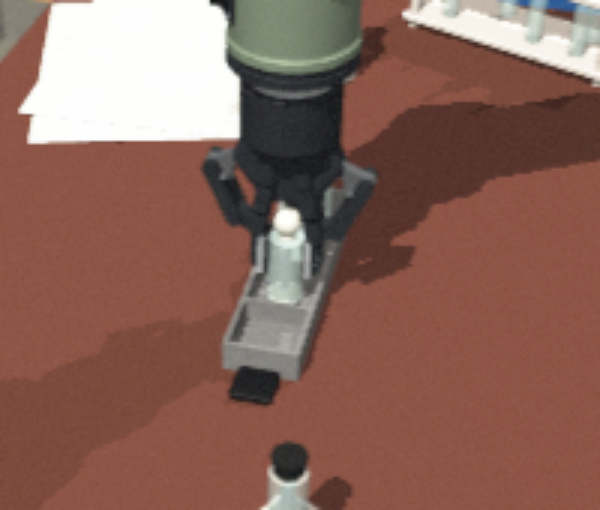

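Vial d is inside the +28 compartment. Lower and release.

>>> {"method": "carry_out", "body": {
  "series": [
    [0,0,0.001,0,0,0,255],
    [0,0,0.0015,0,0,0,255],
    [0,0,0.0015,0,0,0,255],
    [0,0,0.0015,0,0,0,140],
    [0,0,0.0015,0,0,0,60],
    [0,0,0.0015,0,0,0,0],
    [0,0,0.0015,0,0,0,0],
    [0,0,0.0015,0,0,0,0],
    [0,0,-0.01,0,0,0,0],
    [0,0,-0.04,0,0,0,0]
  ]
}}

```text
clock: 26.65
position: [0.5528, -0.1489, 0.075]
tool_rot: [-3.14, -0.0, 1.591]
force: [0.5, -0.4, -0.1]
grip_width: 0.0851
```

```bash
python3 - <<'E'
from h import *
np.set_printoptions(precision=4,suppress=True)
p,d=imaging.grab_frame('wrist'); cv2.imwrite('pics/w17.png',p)
print(rel([.489,.114,.17],1.134))
E
```

```text
(array([ 0.2648, -0.0603, -0.0912]), array([ 0.0033, -0.    ,  0.4562]))
```

View pics/w17.png

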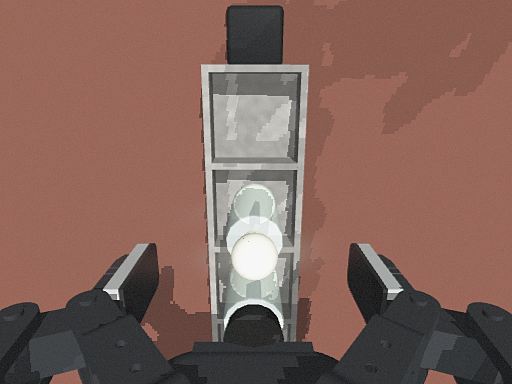

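Vial d stands in its compartment. Last is b.

>>> {"method": "carry_out", "body": {
  "series": [
    [0,0,-0.05,0,0,0,0],
    [0.015,-0.003,-0.091,0,0,0.03,0],
    [0.05,-0.011,-0.091,0,0,0.09,0],
    [0.095,-0.022,-0.091,0,0,0.17,0],
    [0.14,-0.032,-0.091,0,0,0.25,0],
    [0.185,-0.042,-0.091,0,0,0.33,0],
    [0.225,-0.051,-0.091,0,0,0.4,0],
    [0.255,-0.058,-0.091,0,0,0.456,0],
    [0.265,-0.06,-0.091,0,0,0.456,0],
    [0.265,-0.06,-0.091,0,0,0.456,0]
  ]
}}

```text
clock: 27.95
position: [0.4883, 0.1148, 0.1662]
tool_rot: [3.141, -0.0, 1.136]
force: [0.1, -0.4, 0.3]
grip_width: 0.0853
```

>>> {"method": "carry_out", "body": {
  "series": [
    [0,0,0,0,0,0,0],
    [0,0,0,0,0,0,0],
    [0,0,0,0,0,0,0]
  ]
}}

```text
clock: 28.32
position: [0.4883, 0.1141, 0.1658]
tool_rot: [3.142, 0.0, 1.134]
force: [0.5, -0.4, -0.5]
grip_width: 0.0856
```

```bash
python3 - <<'E'
from h import *
np.set_printoptions(precision=4,suppress=True)
s=telemetry.observe(); print(s['position'],abs(s['qd']).max())
print(rel([.489,.114,.045],1.134)); T=toolT()
p,d=imaging.grab_frame('wrist'); cv2.imwrite('pics/w18.png',p)
print(proj('wrist',[[.489,.114,.101]],T))
E
```

```text
[0.4883 0.1141 0.1658] 0.006669073834327566
(array([0.0002, 0.0007, 0.1208]), array([ 0.0001,  0.0001, -0.0001]))
[[253.5347 202.431 ]]
```

View pics/w18.png

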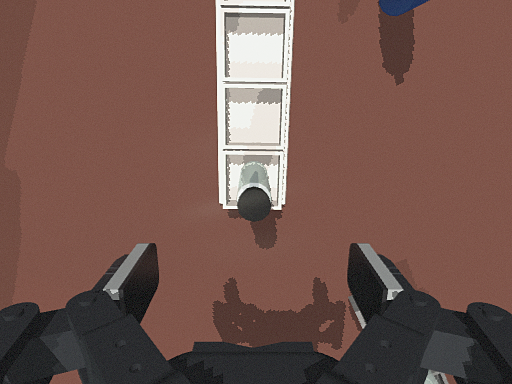

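>>> {"method": "carry_out", "body": {
  "series": [
    [0,0.0007,0.03,0,0,0,0],
    [0,0.0007,0.065,0,0,0,0],
    [0,0.0007,0.095,0,0,0,0],
    [0,0.0007,0.112,0,0,0,0],
    [0,0.0007,0.119,0,0,0,0],
    [0,0.0007,0.121,0,0,0,0],
    [0,0.0007,0.121,0,0,0,0],
    [0,0.0007,0.121,0,0,0,0]
  ]
}}

```text
clock: 29.38
position: [0.4892, 0.1146, 0.0454]
tool_rot: [3.141, -0.001, 1.135]
force: [-0.5, 0.1, -0.1]
grip_width: 0.0854
```

```bash
python3 - <<'E'
from h import *
p,d=imaging.grab_frame('wrist'); cv2.imwrite('pics/w19.png',p)
E
```

```text
(no output)
```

View pics/w19.png

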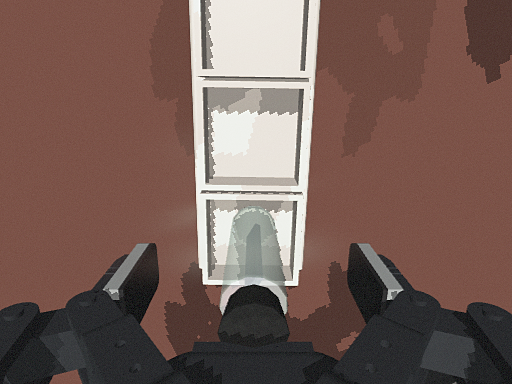

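Vial b is centred between the pads. Close and lift.

>>> {"method": "carry_out", "body": {
  "series": [
    [0,0,0,0,0,0,120],
    [0,0,0,0,0,0,255],
    [0,0,0,0,0,0,255],
    [0,0,0,0,0,0,255],
    [0,0,0,0,0,0,255],
    [0,0,0,0,0,0,255],
    [0,0,0,0,0,0,255],
    [0,0,-0.005,0,0,0,255],
    [0,0,-0.03,0,0,0,255],
    [0,0,-0.07,0,0,0,255]
  ]
}}

```text
clock: 30.68
position: [0.4881, 0.1142, 0.1151]
tool_rot: [-3.14, 0.002, 1.135]
force: [-0.1, 0.4, -0.6]
grip_width: 0.025
```

>>> {"method": "carry_out", "body": {
  "series": [
    [0,0,-0.04,0,0,0,255],
    [0,0,-0.05,0,0,0,255],
    [0,0,-0.05,0,0,0,255],
    [0,0,-0.05,0,0,0,255]
  ]
}}

```text
clock: 31.18
position: [0.4883, 0.1143, 0.1638]
tool_rot: [-3.141, 0.001, 1.135]
force: [0.8, 0.0, -1.9]
grip_width: 0.0251
```

```bash
python3 - <<'E'
from h import *
np.set_printoptions(precision=4,suppress=True)
p,d=imaging.grab_frame('side'); cv2.imwrite('pics/s20.png',cv2.resize(p[50:250,180:380],None,fx=3,fy=3))
s=telemetry.observe(); print(s['position'],abs(s['qd']).max(),s['grip_width'])
print(rel([.5523,-.0922,.165],1.591))
E
```

```text
[0.4883 0.1143 0.1638] 0.004443711783598804 0.02556241977259341
(array([-0.1601,  0.1452, -0.0012]), array([-0.0015,  0.0011, -0.4562]))
```

View pics/s20.png

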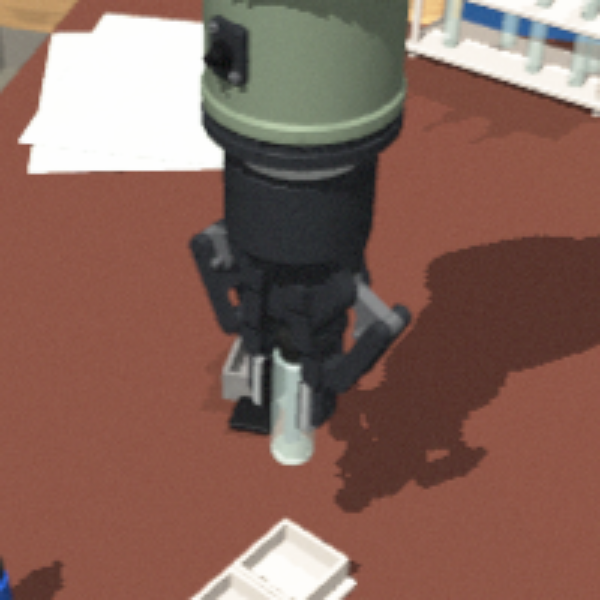

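>>> {"method": "carry_out", "body": {
  "series": [
    [-0.012,0.011,-0.001,0,0,-0.04,255],
    [-0.035,0.032,-0.001,0,0,-0.1,255],
    [-0.06,0.054,-0.001,0,0,-0.17,255],
    [-0.085,0.077,-0.001,0,0,-0.24,255],
    [-0.11,0.1,-0.001,0,0,-0.31,255],
    [-0.135,0.122,-0.001,0,0,-0.38,255],
    [-0.15,0.136,-0.001,0,0,-0.43,255],
    [-0.16,0.145,-0.001,0,0,-0.456,255],
    [-0.16,0.145,-0.001,0,0,-0.456,255],
    [-0.16,0.145,-0.001,0,0,-0.456,255]
  ]
}}

```text
clock: 32.48
position: [0.5523, -0.0912, 0.1652]
tool_rot: [-3.141, -0.0, 1.591]
force: [0.3, 0.7, -0.9]
grip_width: 0.0251
```

```bash
python3 - <<'E'
from h import *
np.set_printoptions(precision=4,suppress=True)
p,d=imaging.grab_frame('side'); cv2.imwrite('pics/s21.png',cv2.resize(p[50:250,180:380],None,fx=3,fy=3))
s=telemetry.observe(); print(s['position'],abs(s['qd']).max(),s['grip_width'])
print(rel([.5523,-.0922,.0425],1.591))
E
```

```text
[ 0.5524 -0.091   0.1654] 0.004951974026728856 0.0253784200884506
(array([-0.0012, -0.    ,  0.1229]), array([-0.0008, -0.0003, -0.    ]))
```

View pics/s21.png

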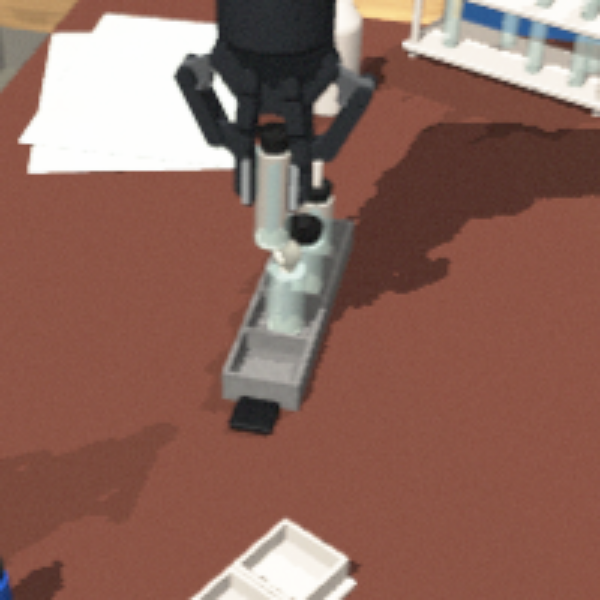

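>>> {"method": "carry_out", "body": {
  "series": [
    [-0.001,0,0,0,0,0,255],
    [-0.001,0,0.02,0,0,0,255],
    [-0.001,0,0.055,0,0,0,255],
    [-0.001,0,0.085,0,0,0,255],
    [-0.001,0,0.105,0,0,0,255],
    [-0.001,0,0.115,0,0,0,255],
    [-0.001,0,0.119,0,0,0,255],
    [-0.001,0,0.1215,0,0,0,255],
    [-0.001,0,0.1215,0,0,0,255],
    [-0.001,0,0.1215,0,0,0,255]
  ]
}}

```text
clock: 33.78
position: [0.5529, -0.0928, 0.0447]
tool_rot: [3.141, 0.0, 1.591]
force: [0.1, 1.0, -0.6]
grip_width: 0.0255
```

```bash
python3 - <<'E'
from h import *
p,d=imaging.grab_frame('side'); cv2.imwrite('pics/s22.png',cv2.resize(p[50:250,180:380],None,fx=3,fy=3))
E
```

```text
(no output)
```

View pics/s22.png

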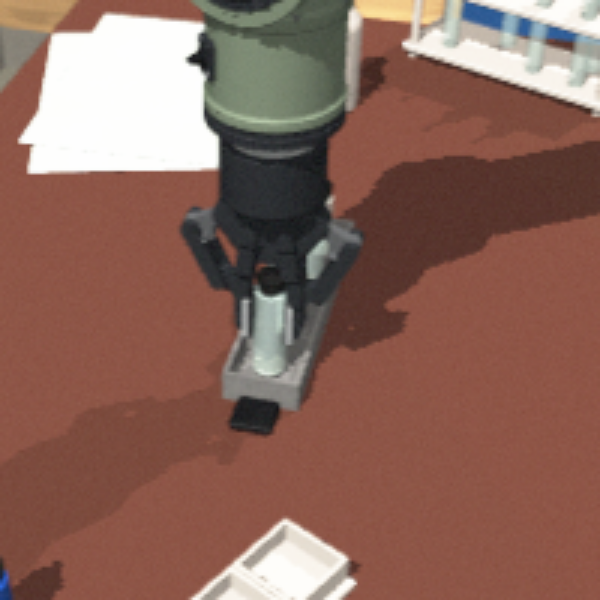

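Vial b is inside the +84 compartment, about 2 mm above the floor. Lower, release, and retreat upward.

>>> {"method": "carry_out", "body": {
  "series": [
    [0,0,0.001,0,0,0,255],
    [0,0,0.002,0,0,0,255],
    [0,0,0.002,0,0,0,255],
    [0,0,0.002,0,0,0,150],
    [0,0,0.002,0,0,0,60],
    [0,0,0.002,0,0,0,0],
    [0,0,0.002,0,0,0,0],
    [0,0,0.002,0,0,0,0],
    [0,0,-0.01,0,0,0,0],
    [0,0,-0.04,0,0,0,0]
  ]
}}

```text
clock: 35.08
position: [0.5521, -0.0928, 0.0846]
tool_rot: [-3.14, -0.0, 1.591]
force: [-0.2, 0.5, 0.4]
grip_width: 0.0853
```

>>> {"method": "carry_out", "body": {
  "series": [
    [0,0,-0.05,0,0,0,0],
    [0,0,-0.1,0,0,0,0],
    [0.05,0,-0.12,0,0,0,0],
    [0.1,0,-0.12,0,0,0,0],
    [0.15,0,-0.12,0,0,0,0],
    [0.2,0,-0.12,0,0,0,0],
    [0.25,0,-0.12,0,0,0,0],
    [0.25,0,-0.12,0,0,0,0],
    [0.25,0,-0.12,0,0,0,0]
  ]
}}

```text
clock: 36.2
position: [0.5477, 0.1565, 0.2048]
tool_rot: [3.141, 0.0, 1.591]
force: [0.2, -0.5, 0.1]
grip_width: 0.0854
```

```bash
python3 - <<'E'
from h import *
p,d=imaging.grab_frame('side'); cv2.imwrite('pics/s23.png',cv2.resize(p[50:250,180:380],None,fx=3,fy=3))
p,d=imaging.grab_frame('top'); cv2.imwrite('pics/t23.png',p); cv2.imwrite('pics/t23c.png',cv2.resize(p[140:220,255:385],None,fx=6,fy=6,interpolation=cv2.INTER_CUBIC))
E
```

```text
(no output)
```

View pics/s23.png

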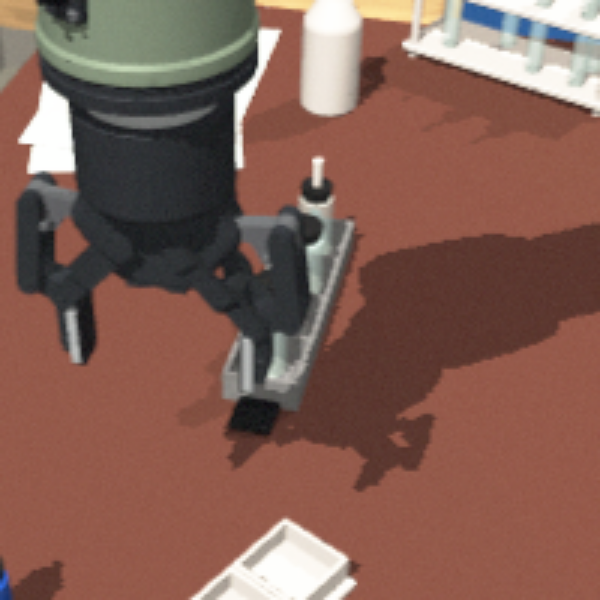

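View pics/t23c.png

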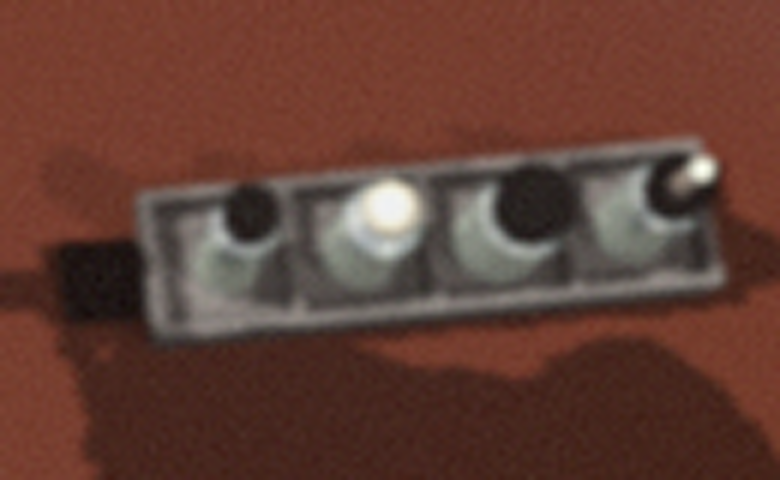

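View pics/t23.png

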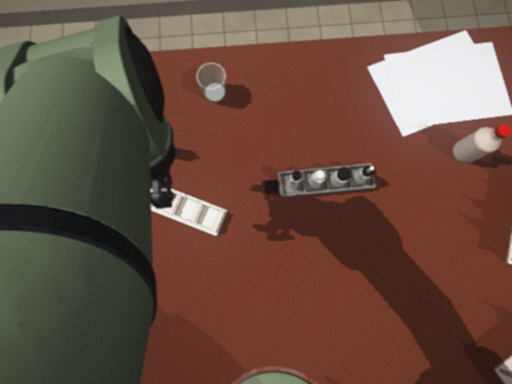

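```bash
python3 - <<'E'
from h import *
np.set_printoptions(precision=4,suppress=True)
uv=(np.array([[250,213],[390,207],[535,202],[703,170]])+.5)/6-.5+np.array([255,140])
V=ray('top',uv,[.098,.082,.072,.100]); y=.0202
M=np.array([[np.cos(y),-np.sin(y)],[np.sin(y),np.cos(y)]])
print('b d a c in rack frame',(V[:,:2]-[.554,-.1762])@M)
E
```

```text
b d a c in rack frame [[-0.0006  0.0813]
 [ 0.0002  0.0265]
 [-0.0012 -0.0307]
 [-0.0018 -0.086 ]]
```

The final top picture puts all four vials within about 3 mm of their compartment centres. They stand upright in order b, d, a, c from the tab, and the gripper is clear. Handing in.

```bash
python3 - <<'E'
from workcell import ticket, telemetry
import numpy as np
s=telemetry.observe(); print(s['clock'],s['force'],abs(s['qd']).max())
print(ticket.job_done())
E
```

```text
36.3 [ 0.041475   -0.58325736  0.07029786] 0.006133032301009758
the job is handed in; nothing more can be done
None
```

I moved all four vials from the carrier to the rack in reverse order and handed the job in at 36.3 s. No verdict was reported.

| Vial | Carrier cup (y) | Rack compartment (y) | Measured in rack frame (x, y) |
|---|---|---|---|
| c | +84 mm | −84 mm | (−1.8, −86.0) mm |
| a | +28 mm | −28 mm | (−1.2, −30.7) mm |
| d | −28 mm | +28 mm | (+0.2, +26.5) mm |
| b | −84 mm | +84 mm | (−0.6, +81.3) mm |

- **Position:** the last top-camera check put every vial within 3 mm of its compartment centre, against the 15 mm allowed.
- **Upright and released:** in the pictures the vials look upright and the gripper is open and clear of them. I did not measure their tilt or the height of their undersides directly.
- **Other objects:** the beaker and wash bottle look unmoved in the last top picture. The arm hid the mortar and the yellow, blue and purple look-alikes in that picture. None of them was approached.
- **Failed or disagreeing checks:** none.

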